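# Clear the leftover insert and load the radio charger

## Task

A leftover adapter insert is still lying at the bottom of one of the charger's three bays, hidden under its sprung dust plate: feel the bays to find which one, then push that bay's red eject slide all the way in, never drawing a slide back, so that the insert drops into the blue reject box behind; leave the other two slides alone. Only after that, load the fresh battery pack upright into the cleared bay, fully home, and let go of it, without disturbing the mug, the pill bottle or the morse key.

Things in the scene. Friction and masses are not known exactly. Their poses are not given: they have to be found in the camera images.
- charger: Black charger with a grey top frame, 71 (x) x 259 (y) x 100 mm high, fixed. Origin: centre of its underside; front faces its own -x (robot side), z up. Three bays in a row along y, wells 47 (x) x 63 (y) mm, 45 mm deep from the rim, mouth chamfered 3 mm. Closed fingertips fit in. Which bay hides the yellow insert (40 x 52 x 18 mm, about 60 g) changes and cannot be seen.
- bay_1 (a point): Centre of the left (charger +y) bay's mouth, at the rim; axes as the charger's. As in every bay, a silvery dust plate (4 mm thick) lies 6 mm below the rim on a light spring (0.2 to 0.7 N) and rises again by itself. Pressed, it sinks 35 mm in an empty bay but only 17 mm where the insert lies beneath it.
- bay_2 (a point): Centre of the middle bay's mouth, at the rim, 82 mm from its neighbours; axes as the charger's. In every bay a fully seated pack stands on the sunken dust plate: its centre is then 1.5 mm above this point, and 44 mm of it stand out above the rim.
- bay_3 (a point): Centre of the right (charger -y) bay's mouth, at the rim (100 mm above the table); axes as the charger's. Like the others, its back (+x) window is shut by a light swinging flap, through which an insert is pushed out.
- slide_1 (a joint): Eject slide of bay_1, in m: 0 as found (drawn out towards the robot), 0.065 pushed all the way in along the charger's +x. Friction about 3 N; it stays where it is left. Its steel pusher plate sweeps the bay floor and drives an insert out through the back window; pushed all the way in, it leaves the bay free.
- slide_2 (a joint): Eject slide of bay_2, in m: 0 as found (drawn out towards the robot), 0.065 pushed all the way in along the charger's +x. Friction about 3 N; it stays where it is left. Its steel pusher plate sweeps the bay floor and drives an insert out through the back window; pushed all the way in, it leaves the bay free.
- slide_3 (a joint): Eject slide of bay_3, in m: 0 as found (drawn out towards the robot), 0.065 pushed all the way in along the charger's +x. Friction about 3 N; it stays where it is left. Its steel pusher plate sweeps the bay floor and drives an insert out through the back window; pushed all the way in, it leaves the bay free.
- post_1 (a point): Centre of the top of the red upright post of slide_1, in front of bay_1 (moves with the slide); axes as the charger's. The post is 12 mm (x) x 26 mm (y) and reaches from 98 mm down to 36 mm above the table; push it along the charger's +x from its -x side. As found it stands 112 mm in front (-x) of the bay's centre; a flat bar at its foot joins it to the charger.
- post_2 (a point): Centre of the top of the red upright post of slide_2, in front of bay_2 (moves with the slide); axes as the charger's. The post is 12 mm (x) x 26 mm (y) and reaches from 98 mm down to 36 mm above the table; push it along the charger's +x from its -x side. As found it stands 112 mm in front (-x) of the bay's centre; a flat bar at its foot joins it to the charger.
- post_3 (a point): Centre of the top of the red upright post of slide_3, in front of bay_3 (moves with the slide); axes as the charger's. The post is 12 mm (x) x 26 mm (y) and reaches from 98 mm down to 36 mm above the table; push it along the charger's +x from its -x side. As found it stands 112 mm in front (-x) of the bay's centre; a flat bar at its foot joins it to the charger.
- reject_box: Blue open box, 100 (x) x 270 (y) x 40 mm high, walls 4 mm, fixed behind the charger (its +x side), where ejected inserts fall in. Origin at the centre of its underside.
- pack_center (a point): Centre (half-way up) of the fresh battery pack, a dark block with an orange upper band, 44 (x) x 60 (y) x 85 mm high, about 0.32 kg, standing upright on the table beside the charger. Its long side goes along the charger's y in a bay; either way round is right.
- mug: Blue mug, 76 mm across, 85 mm high, handle at its +y; bystander. Origin at the centre of its underside.
- pill_bottle: Amber pill bottle with a white cap, 38 mm across, 75 mm high; bystander. Origin at the centre of its underside.
- morse_key: Morse key, 80 x 60 x 40 mm, black base with a brass arm; bystander. Origin at the centre of its underside.
Things that resemble listed ones, but are neither listed nor needed, are in the scene too. What is shaped like the part that bears pack_center but green is not meant.

How it is judged:
By the outcome, as a careful person would: the job done as asked, in the order asked, and still so for the second after the job is handed in, with the robot touching nothing.
It also fails if it takes over 72 s, if anything falls off the work surface, if the arm or the gripper's body presses on something with over 40 N, if the wrist force passes 120 N, or if a joint passes its speed limit or range.

## Robot

A 7-joint arm with a two-finger parallel gripper is mounted at the origin on the work surface. World frame = base frame: x ahead of the robot, y to its left, z up, the work surface at z = 0. Lengths are in m, angles in rad, forces in N, time in s.
With the tool pointing down it reaches from about 0.4 to 0.9 m from the base axis. Payload 5.5 kg.
Tool frame: the origin (TCP) lies between the finger pads; the fingertips stand 14 mm ahead of it and the grasp point (between the pads) lies 5 mm behind it (bot.tips_ahead is the distance from the TCP to the fingertips, in m); z points along the fingers, y is the line along which they close (so a half turn about z gives the same grasp; the last joint's range is limited). The gripper opens to 85 mm and grips with 20 to 120 N. Pads are 22 mm wide; open, the fingers measure 114 mm over their backs; the gripper's body (76 mm by 85 mm) begins 54 mm behind the grasp point. The pads swing forward as they close: fully open they stand 13 mm farther back than shut.
Start: joints at [1.557, 0.501, -0.427, 1.55, 0.221, 1.138, -0.21], TCP at [0.178, -0.625, 0.206] pointing down, gripper open.
Joint ranges: [-2.88, 2.88], [-0.31, 2.03], [-1.54, 1.56], [0.2, 2.42], [-1.41, 4.55], [0.19, 2.02], [-2.57, 2.57]. Speed limits (rad/s): [2.57, 2.57, 3.14, 3.14, 3.14, 3.14, 3.14].

## Interface

Orientations are given as a rotation vector (axis times angle).
In Python, from plant import bot gives the robot as it stands.
- The arm moves only by the shell command python3 -m crank 'ROWS'. ROWS is JSON, a list of rows, each a list of 7 numbers: the shift along the tool's x, y, z in units of 0.06 m (1.0 is 0.06 m), then the turn, a rotation vector about the tool's x, y, z in units of 0.12 rad (1.0 is 0.12 rad), then the gripper command: -1 is shut, 1 is fully open, values between are in proportion. A call has 1 to 5 rows; each row shifts and turns the commanded pose from where the row before left it, along the tool's axes as they then stand; what a row does not reach is not made up. A row lasts 1/8 s, in which the tool goes at most 62.5 mm and 10.7 degrees, less where a joint would pass 70% of its speed; a pose out of reach is approached as far as the arm can. A call with a number of a shift or a turn outside -1 to 1 is refused whole. A call with a gripper value outside its range is refused whole. The fingers move at their own pace and stop on an object; the grip force is fixed at half the most. Time passes only in rows, so rows that do not move let the fingers close. It gives the time, the measured TCP pose, the force, the opening and the grip force at its end, in the units of the state.
- bot.observe(): the state, without advancing time (a new reading comes with each control period).
- bot.snapshot(name): name is "side" or "top" or "wrist"; returns (picture, depth): 400x640x3 uint8, red, green, blue; 400x640 float32, m along the optical axis (not along the pixel's ray), 0 where there is no reading.
- bot.camera_model(name): a dict with "K" (3x3 intrinsics, pixels), "T" (4x4, takes a point from camera to world coordinates). Camera axes: x right, y up, looking along -z (the intrinsics and any distortion apply to the point x, -y, -z); pixel columns grow to the right and rows downward; lengths in m; the calibration is good to about 2 mm. A picture is of the moment at which its call begins: read the wrist's pose just before it. camera_model takes no time and is no camera call; for the wrist camera it gives the pose at the moment of the call.
- bot.finish_job(): hands the job in; it is judged then, once.
The state is a dict: "t": time; "joints": joint angles; "joint_vel": joint speeds; "joint_efforts": joint torques, N m; "tcp_pos": TCP position; "eef_rot": TCP orientation; "contact_force": force on the tool from outside, world axes, zero at the start; "moment": the same for the moment, N m; "gripper_width": finger opening in m; "finger_force": force on a finger pad.
Only numpy, scipy, OpenCV 4.12 (cv2) and the standard library are available. Lean on these libraries where they do the work, as an engineer would, in place of code of your own. Each camera call takes 0.05 s, during which the arm holds its last target. There are 200 camera calls.

## Working session

There is one attempt and no reset: what is moved stays moved. The work goes in short steps, Python scripts to look and compute and a shell command to move; the robot and the scene stay as the last step left them, time stands still between calls to the robot, and variables do not carry over. Pictures are saved under pics/ and viewed, at most 10 in all, crops included, and the job is handed in when it is done.

```bash
mkdir -p pics; ls
python3 - <<'E'
from plant import bot
import cv2,numpy as np
s=bot.observe();print(s['t'],s['tcp_pos'],s['eef_rot'],s['gripper_width'])
for n in['top','side']:
    p,d=bot.snapshot(n);cv2.imwrite(f'pics/{n}0.png',p[:,:,::-1]);np.savez(f'{n}0.npz',p=p,d=d,**bot.camera_model(n));print(bot.camera_model(n))
E
```

```text
pics
0.0 [ 0.17739081 -0.62453622  0.20494495] [-3.10958311e+00 -4.33184942e-01  2.67643744e-04] 0.08533179797604372
{'K': array([[462.62580776,   0.        , 321.94590141],
       [  0.        , 462.62580776, 195.26691626],
       [  0.        ,   0.        ,   1.        ]]), 'T': array([[-0.02493408,  0.99307683, -0.11478982,  0.3871737 ],
       [-0.99956541, -0.0229599 ,  0.0184886 ,  0.01963313],
       [ 0.01572504,  0.11520093,  0.99321773,  1.17365966],
       [ 0.        ,  0.        ,  0.        ,  1.        ]])}
{'K': array([[430.18770637,   0.        , 324.07699192],
       [  0.        , 430.18770637, 196.24827727],
       [  0.        ,   0.        ,   1.        ]]), 'T': array([[-0.94023053,  0.24214918, -0.23943753,  0.24810674],
       [-0.34050799, -0.67794732,  0.65149194,  0.7600902 ],
       [-0.00456779,  0.694083  ,  0.7198805 ,  0.95683221],
       [ 0.        ,  0.        ,  0.        ,  1.        ]])}
```

View pics/top0.png

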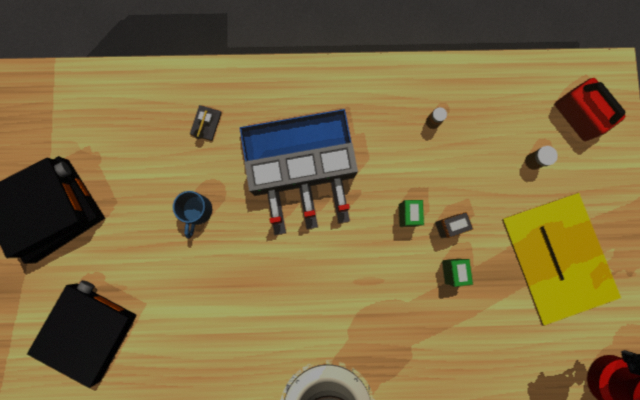

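View pics/side0.png

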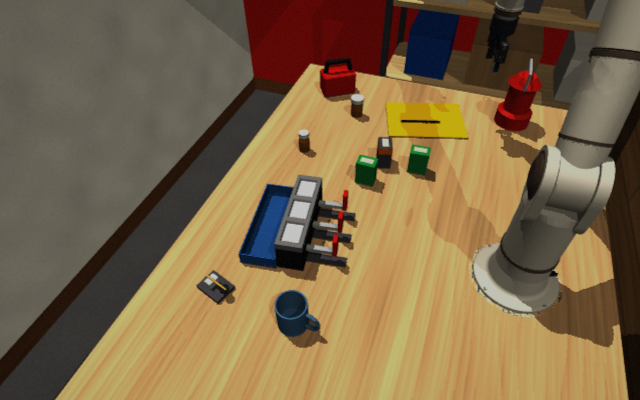

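The top view shows the charger at about (300,168), with its bays at (267,172), (301,166) and (335,160). The posts are at (276,219), (308,213) and (343,207), the pack's top at (456,226), and the green decoys at (413,213) and (460,272). The side view confirms the pack at (385,152) with its orange band, between the decoys.

```bash
cat > h.py <<'E'
import numpy as np,cv2
def cast(K,T,uv,z):
    uv=np.atleast_2d(np.asarray(uv,float))
    r=np.c_[(uv[:,0]-K[0,2])/K[0,0],-(uv[:,1]-K[1,2])/K[1,1],-np.ones(len(uv))]@T[:3,:3].T
    return T[:3,3]+r*((z-T[2,3])/r[:,2])[:,None]
def cloud(K,T,d):
    v,u=np.indices(d.shape);c=np.stack([(u-K[0,2])/K[0,0]*d,-(v-K[1,2])/K[1,1]*d,-d],-1)
    return c@T[:3,:3].T+T[:3,3]
def rects(mask,K,T,z,lo,hi):
    for c in cv2.findContours(mask.astype(np.uint8),cv2.RETR_EXTERNAL,cv2.CHAIN_APPROX_NONE)[0]:
        if lo<cv2.contourArea(c)<hi:
            w=cast(K,T,c[:,0],z)[:,:2].astype(np.float32);r=cv2.minAreaRect(w)
            yield c[:,0].mean(0).round(),np.round(r[0],4),np.round(r[1],4),round(r[2],1)
E
python3 - <<'E'
import numpy as np,cv2
from h import *
f=np.load('top0.npz');p,d,K,T=[f[k] for k in('p','d','K','T')]
W=cloud(K,T,d)
hsv=cv2.cvtColor(p,cv2.COLOR_RGB2HSV);H,S,V=[hsv[...,i].astype(int) for i in range(3)]
for n,m,z,lo,hi in[('plate',(S<40)&(V>160),.094,80,2000),('red',((H<8)|(H>172))&(S>150)&(V>120),.098,15,300)]:
    print(n)
    for r in rects(m,K,T,z,lo,hi): print(*r)
Z=W[...,2]
print('charger slab')
m=(abs(Z-.097)<.012)&(W[...,0]>.3)
for r in rects(m,K,T,.1,200,9000): print(*r)
print('pack slab')
for r in rects((abs(Z-.085)<.015)&(W[...,0]>.2),K,T,.085,60,9000): print(*r)
for u,v in[(267,172),(301,166),(335,160),(456,226),(413,213),(276,219)]:print(u,v,W[v,u].round(3))
E
```

```text
plate
[321. 380.] [0.0937 0.013 ] [0.0575 0.1621] 9.3
[266. 173.] [0.5685 0.1285] [0.0374 0.0524] 9.2
[300. 167.] [0.5817 0.0478] [0.0367 0.0523] 9.9
[335. 160.] [ 0.5941 -0.0333] [0.0372 0.0522] 9.5
[548. 155.] [ 0.5976 -0.5437] [0.0385 0.0419] 85.4
[440. 113.] [ 0.7043 -0.2891] [0.0269 0.0263] 15.2
red
[611. 372.] [ 0.0948 -0.6416] [0.0287 0.0801] 37.2
[274. 219.] [0.4579 0.1111] [0.0101 0.0222] 10.0
[309. 213.] [0.4707 0.0306] [0.0101 0.0242] 10.0
[344. 207.] [ 0.4835 -0.0504] [0.0101 0.0225] 10.0
[601. 103.] [ 0.7192 -0.6808] [0.0755 0.0255] 34.1
charger slab
[462. 271.] [ 0.3278 -0.3166] [0.0535 0.0425] 4.2
[457. 224.] [ 0.4356 -0.3143] [0.0427 0.0587] 18.3
[414. 213.] [ 0.4661 -0.2125] [0.0435 0.058 ] 89.7
[ 35. 207.] [0.503 0.669] [0.176  0.2058] 26.7
[300. 167.] [0.5793 0.0484] [0.0746 0.2586] 9.0
[596. 106.] [ 0.7141 -0.6688] [0.1254 0.079 ] 34.4
pack slab
[460. 272.] [ 0.324  -0.3187] [0.0609 0.0491] 4.7
[457. 224.] [ 0.436  -0.3172] [0.0446 0.0638] 17.7
[413. 212.] [ 0.4671 -0.2147] [0.0472 0.0593] 88.7
[188. 211.] [0.4898 0.3176] [0.0779 0.0863] 46.4
[ 56. 214.] [0.4796 0.6207] [0.135  0.2459] 70.5
[546. 156.] [ 0.5965 -0.5439] [0.047 0.048] 41.6
[303. 164.] [0.5814 0.0488] [0.0766 0.2619] 9.0
[439. 114.] [ 0.7039 -0.2898] [0.0326 0.0338] 43.4
[594. 107.] [ 0.7161 -0.674 ] [0.1301 0.0902] 33.9
267 172 [0.57  0.128 0.095]
301 166 [0.583 0.047 0.095]
335 160 [ 0.595 -0.033  0.096]
456 226 [ 0.433 -0.315  0.087]
413 213 [ 0.466 -0.215  0.086]
276 219 [0.458 0.108 0.099]
```

```bash
cat >> h.py <<'E'
from scipy.spatial.transform import Rotation as Ro
def to(s,xyz,yaw):
    R=Ro.from_rotvec(s['eef_rot']);t=R.inv().apply(np.array(xyz)-s['tcp_pos'])/.06
    G=Ro.from_matrix(np.c_[[np.cos(yaw),np.sin(yaw),0],[np.sin(yaw),-np.cos(yaw),0],[0,0,-1]])
    rv=(R.inv()*G).as_rotvec()/.12
    print('tcp',np.round(s['tcp_pos'],4),'shift',t.round(3),'turn',rv.round(3),'F',np.round(s['contact_force'],1),'t',s['t'])
CY=np.deg2rad(9.0)
B={1:(.5685,.1285),2:(.5817,.0478),3:(.5941,-.0333)}
E
python3 -m crank '[[0.78,-0.63,0,0,0,0.2,-1],[0.78,-0.63,0,0,0,0.2,-1],[0.78,-0.63,0,0,0,0.2,-1],[0.78,-0.63,0,0,0,0.2,-1],[0.78,-0.63,0,0,0,0.2,-1]]'
python3 -m crank '[[0.78,-0.63,0,0,0,0,-1],[0.78,-0.63,0,0,0,0,-1],[0.78,-0.63,0,0,0,0,-1],[0.78,-0.63,0,0,0,0,-1],[0,0,0,0,0,0,-1]]'
python3 -c "
from plant import bot
from h import *
to(bot.observe(),(*B[3],.2),CY)"
```

```text
t: 0.72
tcp_pos: [0.3633, -0.3865, 0.2059]
eef_rot: [-3.132, -0.244, 0.0]
contact_force: [2.1, -0.1, 0.3]
gripper_width: 0.0001
finger_force: 0.0
t: 1.35
tcp_pos: [0.5272, -0.2029, 0.2062]
eef_rot: [-3.128, -0.262, -0.004]
contact_force: [-0.3, -0.3, 0.7]
gripper_width: 0.0003
finger_force: 0.0
tcp [ 0.5272 -0.2029  0.2062] shift [ 1.569 -2.602  0.114] turn [-0.024 -0.022  0.082] F [-0.3 -0.3  0.7] t 1.35
```

```bash
python3 -m crank '[[0.52,-0.86,0.03,0,0,0.08,-1],[0.52,-0.86,0.03,0,0,0,-1],[0.53,-0.86,0.04,0,0,0,-1],[0,0,0,0,0,0,-1]]'
python3 -c "
from plant import bot
from h import *
s=bot.observe();c=bot.camera_model('wrist');p,d=bot.snapshot('wrist')
np.savez('w1.npz',p=p,d=d,**c);cv2.imwrite('pics/w1.png',p[:,:,::-1]);print(c['T'][:3,3])
to(s,(*B[3],.11),CY)"
```

```text
t: 1.85
tcp_pos: [0.5944, -0.0356, 0.1999]
eef_rot: [-3.128, -0.245, -0.001]
contact_force: [0.6, -0.5, -0.5]
gripper_width: 0.0001
finger_force: 0.0
[ 0.66031449 -0.02559299  0.36929432]
tcp [ 0.5944 -0.0356  0.1999] shift [-1.000e-03 -3.200e-02  1.499e+00] turn [-0.03  -0.008 -0.004] F [ 0.6 -0.5 -0.5] t 1.85
```

View pics/w1.png

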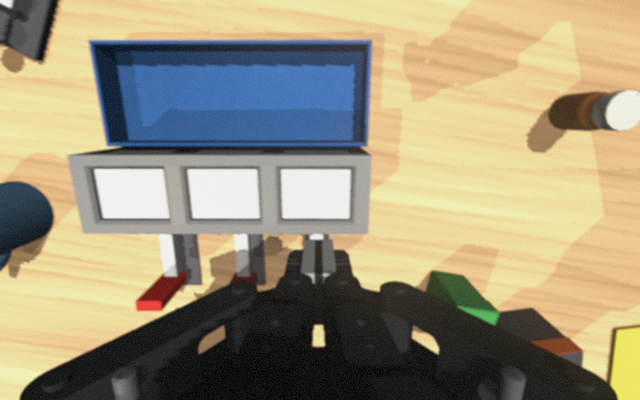

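The wrist view shows three plates at (132,193), (223,193) and (316,193). The fingertips are just in front of bay 3, and all three posts are still drawn out.

```bash
python3 -c "
from h import *
f=np.load('w1.npz');p,K,T=[f[k] for k in('p','K','T')]
hsv=cv2.cvtColor(p,cv2.COLOR_RGB2HSV);S,V=hsv[...,1],hsv[...,2]
for r in rects((S<40)&(V>190),K,T,.094,2000,9000): print(*r)
m=((S<40)&(V>90));m[236:]=0
for r in rects(m,K,T,.1,9000,90000): print(*r)
print(cast(K,T,[[369,153],[368,233],[83,233],[69,154]],.1).round(4))
"
python3 -m crank '[[0,0,0.9,0,0,0,-1],[0,0,0.6,0,0,0,-1],[0,0,0.2,0,0,0,-1],[0,0,0.1,0,0,0,-1],[0,0,0,0,0,0,-1]]'
```

```text
[315. 193.] [ 0.5939 -0.0326] [0.0453 0.0612] 8.9
[224. 193.] [0.5816 0.0489] [0.0444 0.0616] 8.9
[132. 193.] [0.5688 0.1304] [0.0444 0.0612] 8.9
[222. 193.] [0.5808 0.0488] [0.0735 0.2583] 8.9
[[ 0.6378 -0.0718  0.1   ]
 [ 0.5668 -0.0851  0.1   ]
 [ 0.5263  0.1713  0.1   ]
 [ 0.5974  0.1803  0.1   ]]
t: 2.52
tcp_pos: [0.5945, -0.0431, 0.0929]
eef_rot: [3.133, 0.23, 0.002]
contact_force: [0.2, 0.4, -0.3]
gripper_width: -0.0002
finger_force: 0.0
```

```bash
sed -i 's/^B=.*/B={1:(.5688,.1298),2:(.5816,.0488),3:(.5940,-.0326)}/' h.py
python3 -c "
from plant import bot
from h import *
s=bot.observe();to(s,(*B[3],.083),CY);print(Ro.from_rotvec(s['eef_rot']).as_matrix().round(4))"
```

```text
tcp [ 0.5945 -0.0431  0.0929] shift [ 0.016 -0.174  0.166] turn [ 0.004 -0.012 -0.089] F [ 0.2  0.4 -0.3] t 2.525
[[ 9.893e-01  1.459e-01  1.400e-03]
 [ 1.459e-01 -9.893e-01 -3.000e-04]
 [ 1.400e-03  5.000e-04 -1.000e+00]]
```

```bash
python3 -m crank '[[0,-0.17,0,0,0,0,-1],[0,0,0.08,0,0,0,-1],[0,0,0.08,0,0,0,-1],[0,0,0,0,0,0,-1]]'
python3 -m crank '[[0,0,0.06,0,0,0,-1],[0,0,0,0,0,0,-1]]'
python3 -c "
from plant import bot
from h import *
s=bot.observe();to(s,(*B[3],.077),CY)"
```

```text
t: 3.02
tcp_pos: [0.5919, -0.0326, 0.0819]
eef_rot: [3.133, 0.231, -0.001]
contact_force: [0.1, 0.2, 0.3]
gripper_width: -0.0
finger_force: 0.0
t: 3.28
tcp_pos: [0.5921, -0.0325, 0.0784]
eef_rot: [-3.133, -0.231, 0.001]
contact_force: [-0.5, -0.5, 0.2]
gripper_width: 0.0
finger_force: 0.0
tcp [ 0.5921 -0.0325  0.0784] shift [0.032 0.006 0.024] turn [-0.001  0.005 -0.084] F [-0.5 -0.5  0.2] t 3.275
```

```bash
python3 -m crank '[[0,0,-0.6,0,0,0,-1],[0,0,-0.5,0,0,-0.08,-1],[0,-0.7,0,0,0,0,-1],[0,-0.68,0,0,0,0,-1],[0,0,0,0,0,0,-1]]'
python3 -c "
from plant import bot
from h import *
s=bot.observe();to(s,(*B[2],.094),CY)"
```

```text
t: 3.9
tcp_pos: [0.5787, 0.0544, 0.1455]
eef_rot: [-3.129, -0.256, -0.001]
contact_force: [0.3, -0.5, -0.7]
gripper_width: -0.0001
finger_force: 0.0
tcp [0.5787 0.0544 0.1455] shift [0.032 0.101 0.858] turn [-0.017 -0.009  0.054] F [ 0.3 -0.5 -0.7] t 3.9
```

```bash
python3 -m crank '[[0.03,0.05,0.4,0,0,0.05,-1],[0,0,0.4,0,0,0,-1],[0,0,0.06,0,0,0,-1],[0,0,0,0,0,0,-1]]'
python3 -c "
from plant import bot
from h import *
s=bot.observe();to(s,(*B[2],.088),CY)"
```

```text
t: 4.4
tcp_pos: [0.5819, 0.0463, 0.0935]
eef_rot: [-3.133, -0.236, -0.0]
contact_force: [-0.3, -0.4, 0.3]
gripper_width: -0.0002
finger_force: 0.0
tcp [0.5819 0.0463 0.0935] shift [ 0.002 -0.041  0.091] turn [-0.    -0.    -0.056] F [-0.3 -0.4  0.3] t 4.4
```

```bash
python3 -m crank '[[0,0,0.05,0,0,0,-1],[0,0,0,0,0,0,-1]]'
python3 -m crank '[[0,0,0.05,0,0,0,-1],[0,0,0,0,0,0,-1]]'
python3 -m crank '[[0,0,0.05,0,0,0,-1],[0,0,0,0,0,0,-1]]'
```

```text
t: 4.65
tcp_pos: [0.582, 0.0466, 0.0908]
eef_rot: [3.132, 0.237, 0.002]
contact_force: [-0.4, -0.7, 0.2]
gripper_width: -0.0001
finger_force: 0.0
t: 4.9
tcp_pos: [0.5815, 0.0467, 0.0871]
eef_rot: [3.133, 0.237, -0.0]
contact_force: [0.6, 0.9, 0.3]
gripper_width: -0.0002
finger_force: 0.0
t: 5.15
tcp_pos: [0.5814, 0.0467, 0.0839]
eef_rot: [3.133, 0.237, -0.001]
contact_force: [0.3, -0.0, 0.0]
gripper_width: -0.0002
finger_force: 0.0
```

```bash
python3 -m crank '[[0,0,-0.55,0,0,0,-1],[0,0,-0.45,0,0,-0.05,-1],[0,-0.65,0,0,0,0,-1],[0,-0.62,0,0,0,0,-1],[0,0,0,0,0,0,-1]]'
python3 -c "
from plant import bot
from h import *
s=bot.observe();to(s,(*B[1],.097),CY)"
```

```text
t: 5.78
tcp_pos: [0.5688, 0.1266, 0.1448]
eef_rot: [-3.129, -0.256, -0.001]
contact_force: [-0.7, 0.2, -1.2]
gripper_width: 0.0
finger_force: 0.0
tcp [0.5688 0.1266 0.1448] shift [ 0.009 -0.051  0.797] turn [-0.018 -0.007  0.05 ] F [-0.7  0.2 -1.2] t 5.775
```

```bash
python3 -m crank '[[0.01,-0.1,0.4,0,0,0.05,-1],[0,0,0.4,0,0,0,-1],[0,0,0,0,0,0,-1]]'
python3 -m crank '[[0,0,0.07,0,0,0,-1],[0,0,0,0,0,0,-1]]'
python3 -m crank '[[0,0,0.05,0,0,0,-1],[0,0,0,0,0,0,-1]]'
```

```text
t: 6.15
tcp_pos: [0.5679, 0.1264, 0.0943]
eef_rot: [3.132, 0.235, -0.007]
contact_force: [0.5, -0.1, 0.9]
gripper_width: 0.0001
finger_force: 0.0
t: 6.4
tcp_pos: [0.57, 0.1277, 0.0927]
eef_rot: [3.133, 0.236, 0.002]
contact_force: [-0.2, -0.3, 0.0]
gripper_width: 0.0
finger_force: 0.0
t: 6.65
tcp_pos: [0.5694, 0.1279, 0.0892]
eef_rot: [3.133, 0.237, 0.0]
contact_force: [1.3, 0.2, -1.1]
gripper_width: 0.0003
finger_force: 0.0
```

```bash
python3 -m crank '[[0,0,0.05,0,0,0,-1],[0,0,0,0,0,0,-1]]'
```

```text
t: 6.9
tcp_pos: [0.5692, 0.1279, 0.0858]
eef_rot: [3.133, 0.237, -0.001]
contact_force: [0.5, 0.6, 0.7]
gripper_width: 0.0005
finger_force: 0.0
```

```bash
python3 -m crank '[[0,0,0.05,0,0,0,-1],[0,0,0,0,0,0,-1]]'
```

```text
t: 7.15
tcp_pos: [0.5692, 0.1279, 0.0827]
eef_rot: [3.133, 0.237, -0.001]
contact_force: [-0.3, 0.4, -0.4]
gripper_width: 0.0
finger_force: 0.0
```

```bash
python3 -c "
from plant import bot
print(bot.tips_ahead)"
python3 -m crank '[[0,0,0.05,0,0,0,-1],[0,0,0,0,0,0,-1]]'
```

```text
0.014
t: 7.4
tcp_pos: [0.5692, 0.1279, 0.0797]
eef_rot: [3.133, 0.237, -0.001]
contact_force: [-0.0, 0.5, -0.7]
gripper_width: 0.0003
finger_force: 0.0
```

```bash
python3 -m crank '[[0,0,0.05,0,0,0,-1],[0,0,0,0,0,0,-1]]'
python3 -c "
from plant import bot
from h import *
c=bot.camera_model('wrist');p,d=bot.snapshot('wrist')
np.savez('w2.npz',p=p,d=d,**c);cv2.imwrite('pics/w2.png',p[:,:,::-1])"
```

```text
t: 7.65
tcp_pos: [0.5692, 0.1279, 0.0767]
eef_rot: [3.133, 0.237, -0.001]
contact_force: [0.7, 0.8, 0.0]
gripper_width: -0.0
finger_force: 0.0
```

View pics/w2.png

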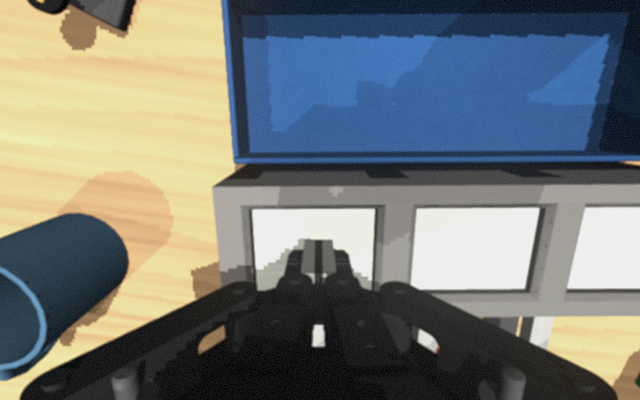

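The fingers are inside bay 1 at (318,250). I'll check the plate heights with the depth image, then press down to find the real stop.

```bash
python3 -c "
from h import *
f=np.load('w2.npz');W=cloud(f['K'],f['T'],f['d'])
for u,v in[(275,225),(360,225),(275,260),(480,250),(610,250),(395,240)]:print(u,v,W[v,u].round(4))"
python3 -m crank '[[0,0,0.05,0,0,0,-1],[0,0,0,0,0,0,-1]]'
python3 -m crank '[[0,0,0.05,0,0,0,-1],[0,0,0,0,0,0,-1]]'
```

```text
275 225 [0.5796 0.1518 0.095 ]
360 225 [0.5864 0.1094 0.0959]
275 260 [0.5601 0.1497 0.0943]
480 250 [0.5822 0.0458 0.0959]
610 250 [ 0.5921 -0.0205  0.0958]
395 240 [0.5826 0.0916 0.1001]
t: 7.95
tcp_pos: [0.5692, 0.1279, 0.0737]
eef_rot: [3.133, 0.237, -0.001]
contact_force: [-0.3, 1.0, -0.1]
gripper_width: 0.0002
finger_force: 0.0
t: 8.2
tcp_pos: [0.5691, 0.1279, 0.0707]
eef_rot: [3.133, 0.237, -0.001]
contact_force: [0.6, 1.0, 0.0]
gripper_width: 0.0001
finger_force: 0.0
```

```bash
python3 -c "
from plant import bot
from h import *
s=bot.observe();print(s['tcp_pos'],s['joint_efforts'])
c=bot.camera_model('wrist');p,d=bot.snapshot('wrist');cs=bot.camera_model('side');ps,ds=bot.snapshot('side')
W=cloud(c['K'],c['T'],d);print(c['T'][:3,3])
for u,v in[(318,243),(318,250),(318,262),(318,275),(310,243),(275,225),(360,225),(270,270)]:print(u,v,W[v,u].round(4))
g=cs['T'];x=np.linalg.inv(g)@np.array([.569,.128,.1,1]);u=cs['K'][0,0]*x[0]/-x[2]+cs['K'][0,2];v=cs['K'][1,1]*x[1]/x[2]+cs['K'][1,2];print(u,v)
u,v=int(u),int(v);cr=ps[v-90:v+50,u-90:u+90];cv2.imwrite('pics/s2.png',cv2.resize(cr[:,:,::-1],None,fx=4,fy=4,interpolation=cv2.INTER_CUBIC))
"
```

```text
[0.56913065 0.12788336 0.07072202] [-3.11101356e-02 -5.29870248e+01 -9.48782891e+00 -2.18543637e+01
  2.58122315e-02 -3.49795644e-02 -1.36575088e-02]
[0.63524973 0.13812284 0.23999984]
318 243 [0.5803 0.1299 0.1063]
318 250 [0.5803 0.1299 0.114 ]
318 262 [0.5798 0.1298 0.1247]
318 275 [0.5798 0.1298 0.1354]
310 243 [0.5797 0.1335 0.106 ]
275 225 [0.582  0.1512 0.0955]
360 225 [0.5878 0.1103 0.0944]
270 270 [0.558  0.151  0.0959]
291.945568344109 230.68220088145375
```

View pics/s2.png

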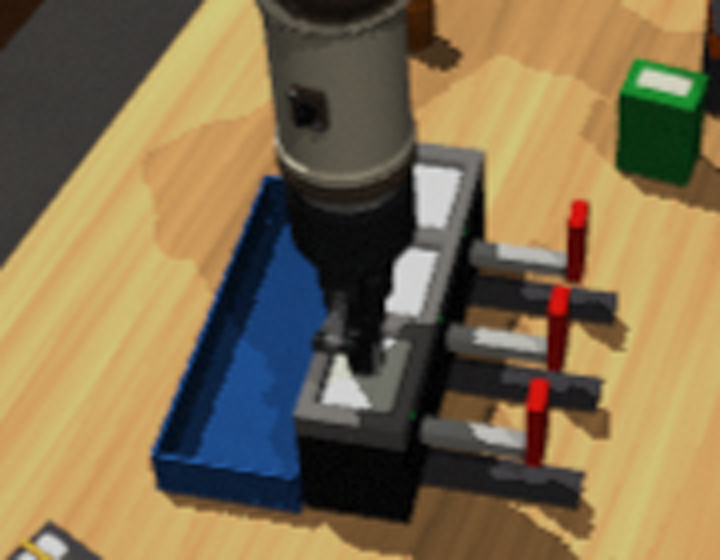

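```bash
python3 -c "
from plant import bot
from h import *
s=bot.observe();c=bot.camera_model('wrist');p,d=bot.snapshot('wrist');np.savez('w3.npz',p=p,d=d,**c)
W=cloud(c['K'],c['T'],d)
for v in range(205,300,5):print(v,W[v,318].round(3),p[v,318],'|',W[v,340].round(3),'|',W[v,280].round(3))
x=np.linalg.inv(c['T'])@np.r_[s['tcp_pos'],1];print('tcp in cam',x.round(3))
cv2.imwrite('pics/w3.png',cv2.resize(p[180:320,220:420,::-1],None,fx=4,fy=4))
"
```

```text
205 [0.597 0.132 0.1  ] [146 143 138] | [0.598 0.122 0.101] | [0.594 0.15  0.101]
210 [0.594 0.132 0.099] [80 82 75] | [0.595 0.122 0.099] | [0.591 0.15  0.099]
215 [0.59  0.131 0.094] [237 237 233] | [0.592 0.121 0.096] | [0.587 0.15  0.095]
220 [0.588 0.131 0.096] [237 237 231] | [0.589 0.12  0.095] | [0.585 0.149 0.094]
225 [0.585 0.131 0.095] [237 237 230] | [0.587 0.12  0.096] | [0.582 0.149 0.095]
230 [0.582 0.13  0.095] [237 238 229] | [0.584 0.12  0.096] | [0.58  0.149 0.095]
235 [0.58  0.13  0.094] [236 238 228] | [0.582 0.119 0.096] | [0.577 0.148 0.094]
240 [0.581 0.13  0.103] [101 104  97] | [0.579 0.119 0.096] | [0.575 0.148 0.095]
245 [0.58  0.13  0.108] [49 51 48] | [0.576 0.118 0.095] | [0.572 0.148 0.095]
250 [0.58  0.13  0.114] [47 46 46] | [0.578 0.119 0.105] | [0.569 0.147 0.096]
255 [0.581 0.13  0.12 ] [51 52 49] | [0.578 0.12  0.111] | [0.567 0.147 0.095]
260 [0.58  0.13  0.124] [44 43 39] | [0.578 0.12  0.116] | [0.564 0.147 0.096]
265 [0.581 0.13  0.129] [45 41 41] | [0.578 0.12  0.12 ] | [0.561 0.146 0.095]
270 [0.581 0.13  0.133] [47 45 44] | [0.578 0.121 0.125] | [0.558 0.146 0.094]
275 [0.58  0.13  0.135] [66 62 63] | [0.584 0.123 0.141] | [0.556 0.146 0.095]
280 [0.577 0.13  0.135] [45 45 37] | [0.584 0.123 0.145] | [0.579 0.143 0.142]
285 [0.576 0.129 0.136] [41 39 40] | [0.583 0.123 0.145] | [0.58  0.143 0.146]
290 [0.573 0.129 0.135] [37 35 34] | [0.582 0.123 0.148] | [0.58  0.142 0.149]
295 [0.572 0.129 0.136] [37 38 35] | [0.582 0.123 0.151] | [0.58  0.142 0.152]
tcp in cam [ 0.    -0.02  -0.181  1.   ]
```

View pics/w3.png

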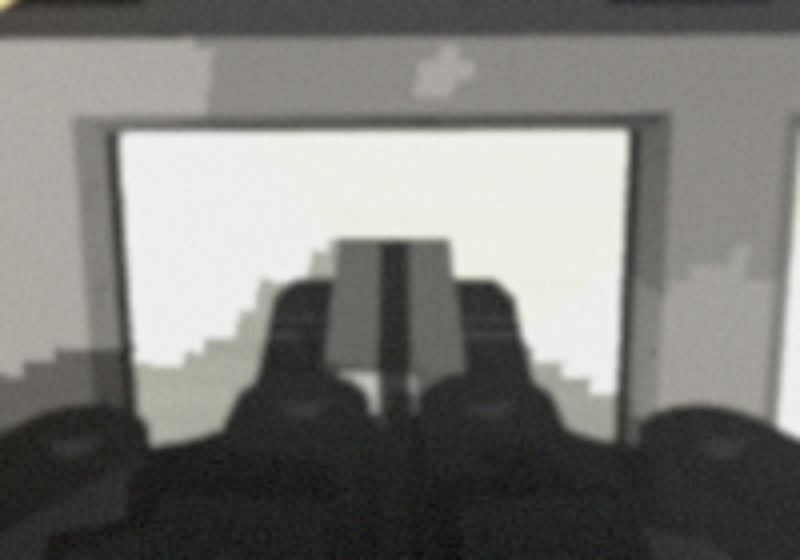

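The depth profile puts the fingertips at z≈0.10, just above the untouched plate (0.095). So the reported TCP looks about 45 mm too low for the real tips, and the earlier "no force" readings mean nothing. I'll go down further here, watching both force and plate depth.

```bash
cat > look.py <<'E'
from plant import bot
from h import *
s=bot.observe();c=bot.camera_model('wrist');p,d=bot.snapshot('wrist')
W=cloud(c['K'],c['T'],d)
def hgt(x,y): # measured height of visible surface near (x,y)
    m=(np.hypot(W[...,0]-x,W[...,1]-y)<.004)&(d>0)
    return np.round(np.median(W[...,2][m]),4) if m.any() else None
b=np.array(B[int(__import__('sys').argv[1])]);ex=np.array([np.cos(CY),np.sin(CY)]);ey=np.array([-ex[1],ex[0]])
print('plate corners',[hgt(*(b+i*ex+j*ey)) for i,j in((.012,.025),(.012,-.025),(-.005,.025),(-.005,-.025))])
col=[W[v,318] for v in range(200,300)]
tip=[q[2] for q in W[200:300,312:326].reshape(-1,3) if np.linalg.norm((q-s['tcp_pos'])[:2]-.011*ex)<.003]
print('tip low',np.round(np.percentile(tip,[1,5]),4) if tip else None,'tcp',np.round(s['tcp_pos'],4),'F',np.round(s['contact_force'],1))
E
python3 -m crank '[[0,0,0.1,0,0,0,-1],[0,0,0.08,0,0,0,-1],[0,0,0,0,0,0,-1]]'
python3 look.py 1
```

```text
t: 8.72
tcp_pos: [0.5689, 0.1278, 0.0596]
eef_rot: [3.132, 0.237, -0.002]
contact_force: [-0.9, -0.1, -0.1]
gripper_width: 0.0002
finger_force: 0.2
plate corners [np.float64(0.1461), np.float64(0.1439), np.float64(0.1422), np.float64(0.0864)]
tip low [0.0854 0.0859] tcp [0.5689 0.1278 0.0596] F [-0.9 -0.1 -0.1]
```

```bash
python3 -m crank '[[0,0,0.06,0,0,0,-1],[0,0,0.06,0,0,0,-1],[0,0,0,0,0,0,-1]]'
```

```text
t: 9.15
tcp_pos: [0.5691, 0.1279, 0.0527]
eef_rot: [3.133, 0.237, -0.001]
contact_force: [0.4, 0.5, 0.5]
gripper_width: -0.0
finger_force: 0.2
```

```bash
python3 -m crank '[[0,0,0.05,0,0,0,-1],[0,0,0,0,0,0,-1]]'
python3 look.py 1
```

```text
t: 9.4
tcp_pos: [0.5693, 0.128, 0.0498]
eef_rot: [3.133, 0.237, -0.0]
contact_force: [-1.3, 0.4, 0.8]
gripper_width: 0.0005
finger_force: 0.2
plate corners [np.float64(0.1366), np.float64(0.1343), np.float64(0.1325), np.float64(0.0766)]
tip low [0.0754 0.076 ] tcp [0.5693 0.128  0.0498] F [-1.3  0.4  0.8]
```

```bash
python3 -m crank '[[0,0,0.05,0,0,0,-1],[0,0,0,0,0,0,-1]]'
```

```text
t: 9.7
tcp_pos: [0.5693, 0.1279, 0.0468]
eef_rot: [3.133, 0.237, -0.0]
contact_force: [-0.3, 0.5, 1.1]
gripper_width: -0.0003
finger_force: 0.3
```

```bash
python3 -m crank '[[0,0,0.05,0,0,0,-1],[0,0,0,0,0,0,-1]]'
python3 look.py 1
```

```text
t: 9.95
tcp_pos: [0.5693, 0.1279, 0.0438]
eef_rot: [3.133, 0.237, -0.0]
contact_force: [-0.4, 0.3, 0.9]
gripper_width: -0.0
finger_force: 0.3
plate corners [np.float64(0.1309), np.float64(0.1288), np.float64(0.1266), np.float64(0.0706)]
tip low [0.0696 0.0703] tcp [0.5693 0.1279 0.0438] F [-0.4  0.3  0.9]
```

```bash
python3 -m crank '[[0,0,-0.45,0,0,0,-1],[0,0,-0.4,0,0,-0.05,-1],[0,0.65,0,0,0,0,-1],[0,0.65,0,0,0,0,-1],[0,0,0,0,0,0,-1]]'
python3 -c "
from plant import bot
from h import *
s=bot.observe();to(s,(*B[2],.052),CY)"
```

```text
t: 10.62
tcp_pos: [0.5821, 0.0458, 0.0947]
eef_rot: [3.13, 0.235, -0.001]
contact_force: [0.5, 0.3, 0.4]
gripper_width: 0.0
finger_force: 0.0
tcp [0.5821 0.0458 0.0947] shift [-0.    -0.053  0.711] turn [ 0.022  0.006 -0.057] F [0.5 0.3 0.4] t 10.625
```

```bash
python3 -m crank '[[0,-0.05,0.3,0,0,-0.05,-1],[0,0,0.35,0,0,0,-1],[0,0,0,0,0,0,-1]]'
python3 -m crank '[[0,0,0.05,0,0,0,-1],[0,0,0,0,0,0,-1]]'
```

```text
t: 11.0
tcp_pos: [0.5791, 0.0553, 0.0535]
eef_rot: [-3.13, -0.259, 0.006]
contact_force: [-0.3, -0.2, 1.5]
gripper_width: 0.0001
finger_force: 0.2
t: 11.25
tcp_pos: [0.5809, 0.0543, 0.0529]
eef_rot: [-3.131, -0.256, 0.001]
contact_force: [-0.3, -0.6, 1.2]
gripper_width: -0.0003
finger_force: 0.2
```

```bash
python3 -m crank '[[0,0,0.04,0,0,0,-1],[0,0,0,0,0,0,-1]]'
python3 look.py 2
```

```text
t: 11.5
tcp_pos: [0.5815, 0.0541, 0.0519]
eef_rot: [3.131, 0.255, 0.001]
contact_force: [-2.5, -0.5, 7.8]
gripper_width: -0.0002
finger_force: 3.8
plate corners [np.float64(0.1324), np.float64(0.1407), np.float64(0.0784), np.float64(0.1352)]
tip low [0.0775 0.0782] tcp [0.5815 0.0541 0.0519] F [-2.5 -0.5  7.8]
```

Bay 2 stops at plate z≈0.077 with 7.8 N, so the insert is in bay 2; bay 1 sank past that freely. Next I'll raise and go in front of post_2.

```bash
python3 -m crank '[[0,0,-0.5,0,0,0,-1],[0,0,-0.5,0,0,0,-1],[-0.9,0,0,0,0,0,-1],[-0.9,0,0,0,0,0,-1],[-0.8,0,0,0,0,0,-1]]'
python3 -m crank '[[0,0,0,0,0,0,-1]]'
python3 -c "
from plant import bot
from h import *
b=np.array(B[2])-.155*np.array([np.cos(CY),np.sin(CY)])
s=bot.observe();to(s,(*b,.04),CY)"
```

```text
t: 12.18
tcp_pos: [0.4254, 0.0281, 0.1107]
eef_rot: [3.13, 0.255, 0.0]
contact_force: [0.4, -0.0, 1.7]
gripper_width: 0.0
finger_force: 0.0
t: 12.3
tcp_pos: [0.4229, 0.027, 0.1101]
eef_rot: [3.128, 0.255, -0.005]
contact_force: [0.5, -0.1, -0.3]
gripper_width: -0.0002
finger_force: 0.0
tcp [0.4229 0.027  0.1101] shift [0.09  0.052 1.169] turn [0.023 0.031 0.044] F [ 0.5 -0.1 -0.3] t 12.3
```

```bash
python3 -m crank '[[0,0.05,0.5,0,0,0.04,-1],[0,0,0.45,0,0,0,-1],[0,0,0.2,0,0,0,-1],[0,0,0,0,0,0,-1],[0,0,0,0,0,0,-1]]'
python3 -c "
from plant import bot
from h import *
b=np.array(B[2])-.129*np.array([np.cos(CY),np.sin(CY)])
s=bot.observe();to(s,(*b,.04),CY)"
```

```text
t: 12.92
tcp_pos: [0.4286, 0.026, 0.0423]
eef_rot: [-3.132, -0.248, -0.002]
contact_force: [-0.1, -0.4, -1.0]
gripper_width: -0.0002
finger_force: 0.0
tcp [0.4286 0.026  0.0423] shift [0.428 0.023 0.039] turn [ 0.001 -0.012  0.01 ] F [-0.1 -0.4 -1. ] t 12.925
```

```bash
python3 -m crank '[[0.35,0.02,0,0,0,0,-1],[0.2,0,0,0,0,0,-1],[0.2,0,0,0,0,0,-1],[0.2,0,0,0,0,0,-1],[0.2,0,0,0,0,0,-1]]'
python3 -m crank '[[0.15,0,0,0,0,0,-1],[0.1,0,0,0,0,0,-1],[0,0,0,0,0,0,-1]]'
python3 -c "
from plant import bot
from h import *
b=np.array(B[2])-.064*np.array([np.cos(CY),np.sin(CY)])
s=bot.observe();to(s,(*b,.04),CY)"
```

```text
t: 13.55
tcp_pos: [0.4952, 0.0349, 0.0415]
eef_rot: [3.131, 0.248, -0.004]
contact_force: [-5.6, -1.1, 4.4]
gripper_width: 0.0003
finger_force: 2.4
t: 13.92
tcp_pos: [0.5118, 0.038, 0.0417]
eef_rot: [-3.131, -0.248, -0.003]
contact_force: [0.6, -0.3, 0.1]
gripper_width: 0.0001
finger_force: 0.2
tcp [0.5118 0.038  0.0417] shift [0.11  0.005 0.029] turn [-0.004 -0.014  0.008] F [ 0.6 -0.3  0.1] t 13.925
```

```bash
python3 -m crank '[[0.08,0,0,0,0,0,-1],[0,0,0,0,0,0,-1]]'
python3 -m crank '[[0.07,0,0,0,0,0,-1],[0,0,0,0,0,0,-1]]'
```

```text
t: 14.18
tcp_pos: [0.5159, 0.0387, 0.0417]
eef_rot: [-3.131, -0.248, -0.001]
contact_force: [-1.0, -0.4, -0.4]
gripper_width: -0.0
finger_force: 0.7
t: 14.42
tcp_pos: [0.5183, 0.039, 0.0414]
eef_rot: [3.131, 0.248, -0.004]
contact_force: [-5.4, -0.2, 4.2]
gripper_width: -0.0
finger_force: 3.1
```

```bash
python3 -m crank '[[0.06,0,0,0,0,0,-1],[0,0,0,0,0,0,-1]]'
```

```text
t: 14.68
tcp_pos: [0.5181, 0.0389, 0.0407]
eef_rot: [3.13, 0.248, -0.015]
contact_force: [-15.0, -1.4, 10.0]
gripper_width: -0.0001
finger_force: 7.4
```

```bash
python3 -m crank '[[-0.6,0,0,0,0,0,-1],[-0.2,0,-0.5,0,0,0,-1],[0,0,-0.9,0,0,0,0],[0,0,-0.9,0,0,0,1],[0,0,-0.7,0,0,0,1]]'
python3 - <<'E'
from plant import bot
from h import *
p,d=bot.snapshot('top');c=bot.camera_model('top');K,T=c['K'],c['T']
hsv=cv2.cvtColor(p,cv2.COLOR_RGB2HSV);H,S,V=[hsv[...,i].astype(int) for i in range(3)]
for n,m,z in[('red',((H<8)|(H>172))&(S>150)&(V>120),.098),('yel',(H>20)&(H<35)&(S>170)&(V>100),.02)]:
    print(n); [print(*r) for r in rects(m,K,T,z,12,1500)]
c=bot.camera_model('wrist');p,d=bot.snapshot('wrist');cv2.imwrite('pics/w4.png',p[:,:,::-1])
s=bot.observe();to(s,(.4356,-.3155,.2),np.deg2rad(18.3))
E
```

```text
t: 15.3
tcp_pos: [0.4776, 0.0327, 0.2245]
eef_rot: [3.131, 0.249, 0.007]
contact_force: [0.9, -1.5, -0.1]
gripper_width: 0.0546
finger_force: 0.0
red
[638. 389.] [ 0.0553 -0.7012] [0.0068 0.0221] 84.0
[617. 370.] [ 0.098 -0.657] [0.0389 0.1029] 22.5
[273. 220.] [0.4564 0.1147] [0.0139 0.0094] 89.3
[601. 104.] [ 0.7186 -0.6812] [0.0769 0.0255] 34.1
[589. 103.] [ 0.7172 -0.6737] [0.1228 0.0716] 34.6
yel
[200. 127.] [0.7023 0.3035] [0.0048 0.044 ] 70.7
tcp [0.4805 0.033  0.2269] shift [-1.66   5.616  0.444] turn [ 0.029 -0.092 -1.342] F [ 0.5 -0.6  0.3] t 15.4
```

View pics/w4.png

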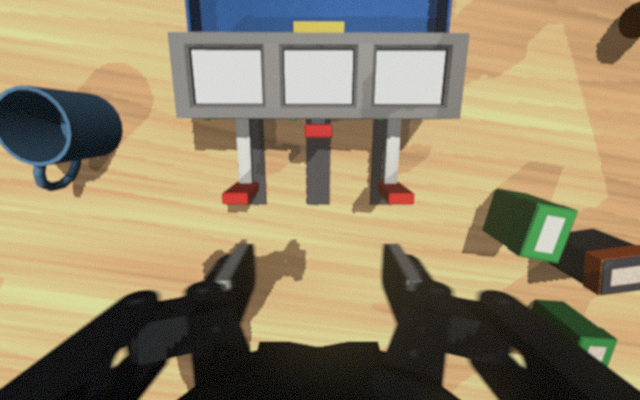

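The insert shows yellow in the reject box at (318,27), and post 2 is fully in. Its plate is up, and the other two posts are untouched. Now the pack.

```bash
python3 -m crank '[[-0.28,0.94,0.07,0,0,-0.27,1],[-0.24,0.95,0.07,0,0,-0.27,1],[-0.21,0.96,0.07,0,0,-0.27,1],[-0.18,0.96,0.07,0,0,-0.27,1],[-0.15,0.97,0.07,0,0,-0.27,1]]'
python3 -c "
from plant import bot
from h import *
s=bot.observe();to(s,(.4356,-.3155,.2),np.deg2rad(18.3))"
```

```text
t: 16.02
tcp_pos: [0.4777, -0.2629, 0.2004]
eef_rot: [3.1, 0.502, 0.002]
contact_force: [1.3, 0.9, 0.6]
gripper_width: 0.0855
finger_force: 0.0
tcp [ 0.4777 -0.2629  0.2004] shift [-0.942  0.611  0.006] turn [ 0.012 -0.009  0.015] F [1.3 0.9 0.6] t 16.025
```

```bash
python3 -m crank '[[-0.8,0.3,0,0,0,0,1],[-0.8,0.3,0,0,0,0,1],[-0.3,0,0,0,0,0,1],[0,0,0,0,0,0,1]]'
python3 - <<'E'
from plant import bot
from h import *
s=bot.observe();c=bot.camera_model('wrist');p,d=bot.snapshot('wrist');cv2.imwrite('pics/w5.png',p[:,:,::-1])
K,T=c['K'],c['T'];W=cloud(K,T,d);np.savez('w5.npz',p=p,d=d,**c)
ex=np.hypot(W[...,0]-.4356,W[...,1]+.3155)
m=(abs(W[...,2]-.086)<.004)&(ex<.06)
for r in rects(m,K,T,.085,200,90000): print(*r)
to(s,(.4356,-.3155,.2),np.deg2rad(18.3))
E
```

```text
t: 16.52
tcp_pos: [0.3793, -0.3319, 0.2002]
eef_rot: [3.102, 0.496, -0.0]
contact_force: [-0.4, 0.3, 0.6]
gripper_width: 0.0851
finger_force: 0.0
[325. 125.] [ 0.4372 -0.3192] [0.0443 0.0601] 17.3
tcp [ 0.3793 -0.3319  0.2002] shift [0.977 0.033 0.003] turn [ 0.004  0.002 -0.021] F [-0.4  0.3  0.6] t 16.525
```

View pics/w5.png

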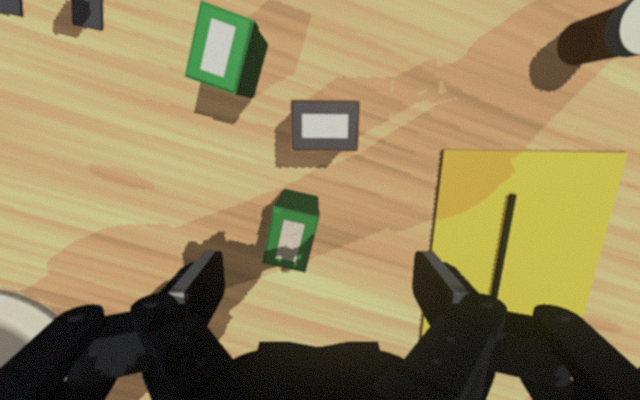

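The pack top is at (325,125). It measures 44.3 x 60.1 mm as it should, centred at (0.437,-0.319), yaw 17.3°.

```bash
python3 -m crank '[[0.5,0.02,0.4,0,0,0,1],[0.48,0,0.6,0,0,0,1],[0,0,0.6,0,0,0,1],[0,0,0,0,0,0,1]]'
python3 - <<'E'
from plant import bot
from h import *
f=np.load('w5.npz');W=cloud(f['K'],f['T'],f['d'])
for u,v in[(210,262),(217,258),(428,258),(420,256),(221,255)]:print(u,v,W[v,u].round(4))
s=bot.observe();to(s,(.4372,-.3192,.015),np.deg2rad(17.3))
E
```

```text
t: 17.08
tcp_pos: [0.4363, -0.3103, 0.1021]
eef_rot: [-3.096, -0.505, 0.004]
contact_force: [-1.5, -0.0, -0.3]
gripper_width: 0.0853
finger_force: 0.0
210 262 [ 0.3769 -0.2875  0.2556]
217 258 [ 0.3752 -0.2883  0.2479]
428 258 [ 0.4038 -0.3709  0.2513]
420 256 [ 0.4024 -0.3691  0.2477]
221 255 [ 0.3743 -0.2887  0.2428]
tcp [ 0.4363 -0.3103  0.1021] shift [-0.031  0.153  1.451] turn [-0.044  0.015  0.18 ] F [-1.5 -0.  -0.3] t 17.075
```

```bash
python3 -m crank '[[-0.02,0.13,0,0,0,0.1,1],[0,0,0.2,0,0,0,1],[0,0,0,0,0,0,1]]'
python3 - <<'E'
from plant import bot
from h import *
s=bot.observe();to(s,(.4372,-.3192,.015),np.deg2rad(17.3))
E
```

```text
t: 17.45
tcp_pos: [0.4373, -0.3215, 0.0925]
eef_rot: [3.105, 0.48, -0.0]
contact_force: [0.8, -0.0, -0.0]
gripper_width: 0.0854
finger_force: 0.0
tcp [ 0.4373 -0.3215  0.0925] shift [ 0.01  -0.038  1.292] turn [0.    0.003 0.043] F [ 0.8 -0.  -0. ] t 17.45
```

```bash
python3 -m crank '[[0,-0.03,0.35,0,0,0.04,1],[0,0,0.35,0,0,0,1],[0,0,0.3,0,0,0,1],[0,0,0.26,0,0,0,1],[0,0,0,0,0,0,1]]'
python3 - <<'E'
from plant import bot
from h import *
s=bot.observe();to(s,(.4372,-.3192,.015),np.deg2rad(17.3))
E
```

```text
t: 18.08
tcp_pos: [0.4364, -0.3188, 0.0159]
eef_rot: [-3.104, -0.474, 0.002]
contact_force: [-0.8, -0.3, 0.5]
gripper_width: 0.0853
finger_force: 0.0
tcp [ 0.4364 -0.3188  0.0159] shift [0.01  0.009 0.015] turn [-0.016  0.01   0.011] F [-0.8 -0.3  0.5] t 18.075
```

```bash
python3 -m crank '[[0,0,0,0,0,0,-1],[0,0,0,0,0,0,-1],[0,0,0,0,0,0,-1],[0,0,0,0,0,0,-1],[0,0,0,0,0,0,-1]]'
python3 -m crank '[[0,0,-0.2,0,0,0,-1],[0,0,-0.6,0,0,0,-1],[0,0,-0.8,0,0,0,-1],[0,0,-0.7,0,0,0,-1],[0,0,0,0,0,0,-1]]'
python3 - <<'E'
from plant import bot
from h import *
s=bot.observe();to(s,(*B[2],.15),CY)
E
```

```text
t: 18.7
tcp_pos: [0.4381, -0.3199, 0.0179]
eef_rot: [3.104, 0.474, 0.002]
contact_force: [-0.1, -0.6, 4.9]
gripper_width: 0.0592
finger_force: 65.8
t: 19.32
tcp_pos: [0.4392, -0.3207, 0.1586]
eef_rot: [3.101, 0.474, 0.006]
contact_force: [0.1, -0.4, -2.7]
gripper_width: 0.0592
finger_force: 66.1
tcp [ 0.4392 -0.3207  0.1586] shift [ 4.104 -5.171  0.128] turn [ 0.045 -0.03   1.217] F [ 0.1 -0.4 -2.7] t 19.325
```

```bash
python3 -m crank '[[0.57,-0.75,0,0,0,0.24,-1],[0.59,-0.74,0,0,0,0.24,-1],[0.62,-0.72,0,0,0,0.24,-1],[0.64,-0.7,0,0,0,0.24,-1],[0.66,-0.69,0,0,0,0.24,-1]]'
python3 - <<'E'
from plant import bot
from h import *
s=bot.observe();to(s,(*B[2],.15),CY)
E
```

```text
t: 19.95
tcp_pos: [0.5626, -0.0644, 0.1534]
eef_rot: [-3.132, -0.248, 0.005]
contact_force: [2.0, -0.0, -2.4]
gripper_width: 0.0594
finger_force: 66.1
tcp [ 0.5626 -0.0644  0.1534] shift [ 0.609 -1.813  0.055] turn [-0.003  0.027  0.008] F [ 2.  -0.  -2.4] t 19.95
```

```bash
python3 -m crank '[[0.25,-0.85,0,0,0,0,-1],[0.2,-0.75,0,0,0,0,-1],[0,0,0,0,0,0,-1],[0,0,0,0,0,0,-1]]'
python3 - <<'E'
from plant import bot
from h import *
s=bot.observe();to(s,(*B[2],.15),CY)
c=bot.camera_model('wrist');p,d=bot.snapshot('wrist');np.savez('w6.npz',p=p,d=d,**c)
cv2.imwrite('pics/w6.png',p[:,:,::-1])
E
```

```text
t: 20.45
tcp_pos: [0.5738, 0.0329, 0.1535]
eef_rot: [3.131, 0.251, -0.005]
contact_force: [1.0, -0.4, -4.3]
gripper_width: 0.0598
finger_force: 66.3
tcp [0.5738 0.0329 0.1535] shift [ 0.171 -0.241  0.058] turn [0.003 0.026 0.024] F [ 1.  -0.4 -4.3] t 20.45
```

View pics/w6.png

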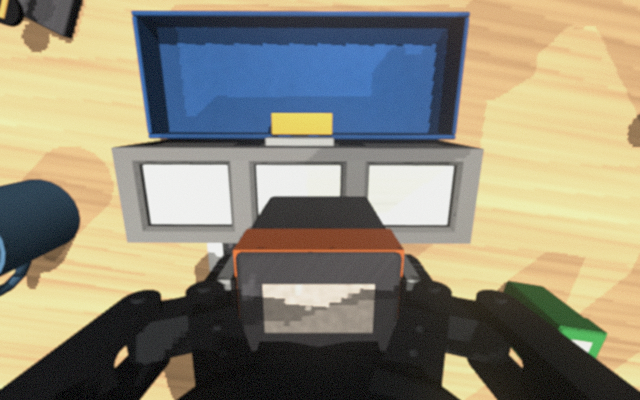

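The insert is confirmed in the box at (302,124), and the held pack spans columns 236–403 at its top front edge (row 251). Next I'll get the pack's offset in the grip from depth.

Run:
```python
from h import *
from plant import bot
f=np.load('w6.npz');p,d,K,T=[f[k] for k in('p','d','K','T')];W=cloud(K,T,d)
t=np.array([.5738,.0329]);ex=np.array([np.cos(CY),np.sin(CY)]);ey=np.array([-ex[1],ex[0]])
face=W[200:228,270:370].reshape(-1,3);face=face[(face[:,2]>.12)]
q=(face[:,:2]-t);print('face x off',np.median(q@ex).round(4),'z range',face[:,2].min().round(4),'slope',np.polyfit(face[:,2],q@ex,1).round(4),'yaw slope',np.polyfit(q@ey,q@ex,1).round(4))
top=W[254:280,225:415];m=top[...,2]>.2;tt=top[m];tt=tt[abs(tt[:,2]-np.median(tt[:,2]))<.004]
q=(tt[:,:2]-t)@ey;print('top z',np.median(tt[:,2]).round(4),'y off edges',np.percentile(q,[.5,99.5]).round(4))
```

```text
face x off 0.0215 z range 0.1472 slope [0.0958 0.0049] yaw slope [0.0006 0.0217]
top z 0.2217 y off edges [-0.0332  0.0327]
```

```bash
python3 - <<'E'
from h import *
f=np.load('w6.npz');d,K,T=[f[k] for k in('d','K','T')];W=cloud(K,T,d)
t=np.array([.5738,.0329]);ex=np.array([np.cos(CY),np.sin(CY)])
for v in range(190,300,6):
    w=W[v,290:350];print(v,np.median(w[:,2]).round(4),np.median((w[:,:2]-t)@ex).round(4))
E
python3 -m crank '[[0.17,-0.24,0,0,0,0,-1],[0,0,0,0,0,0,-1]]'
python3 - <<'E'
from plant import bot
from h import *
s=bot.observe();to(s,(*B[2],.15),CY);print(Ro.from_rotvec(s['eef_rot']).as_matrix()[:,2])
E
```

```text
190 0.0955 0.0143
196 0.1416 0.0215
202 0.1552 0.0215
208 0.167 0.0215
214 0.1774 0.0216
220 0.1865 0.0216
226 0.1948 0.0216
232 0.2026 0.0219
238 0.2092 0.0219
244 0.2151 0.0219
250 0.2199 0.0216
256 0.2213 0.02
262 0.2219 0.018
268 0.2219 0.0157
274 0.222 0.0134
280 0.2219 0.011
286 0.2222 0.0088
292 0.2222 0.0064
298 0.2221 0.0039
t: 20.75
tcp_pos: [0.5837, 0.0509, 0.1552]
eef_rot: [-3.13, -0.251, -0.002]
contact_force: [-0.2, -0.0, -2.8]
gripper_width: 0.0591
finger_force: 66.3
tcp [0.5837 0.0509 0.1552] shift [-0.039  0.029  0.087] turn [-0.012 -0.01   0.026] F [-0.2 -0.  -2.8] t 20.75
[ 9.09145867e-04  1.64376843e-03 -9.99998236e-01]
```

```bash
python3 -m crank '[[-0.04,0.03,0.15,0,0,0.02,-1],[0,0,0.15,0,0,0,-1],[0,0,0.15,0,0,0,-1],[0,0,0,0,0,0,-1],[0,0,0,0,0,0,-1]]'
python3 - <<'E'
from plant import bot
from h import *
s=bot.observe();to(s,(*B[2],.077),CY)
E
```

```text
t: 21.38
tcp_pos: [0.581, 0.0472, 0.128]
eef_rot: [-3.132, -0.246, -0.0]
contact_force: [0.7, 0.7, -3.2]
gripper_width: 0.0595
finger_force: 66.3
tcp [0.581  0.0472 0.128 ] shift [ 0.015 -0.025  0.851] turn [-0.001 -0.001 -0.002] F [ 0.7  0.7 -3.2] t 21.375
```

```bash
python3 -m crank '[[0.015,-0.025,0,0,0,0,-1],[0,0,0.1,0,0,0,-1],[0,0,0.1,0,0,0,-1],[0,0,0.1,0,0,0,-1],[0,0,0,0,0,0,-1]]'
python3 - <<'E'
from plant import bot
from h import *
s=bot.observe();to(s,(*B[2],.077),CY)
E
```

```text
t: 22.0
tcp_pos: [0.5811, 0.0486, 0.1093]
eef_rot: [-3.132, -0.246, 0.002]
contact_force: [0.8, -0.2, -2.1]
gripper_width: 0.0595
finger_force: 66.3
tcp [0.5811 0.0486 0.1093] shift [ 0.009 -0.002  0.538] turn [-0.001  0.008 -0.002] F [ 0.8 -0.2 -2.1] t 22.0
```

```bash
python3 -m crank '[[0,0,0.1,0,0,0,-1],[0,0,0.1,0,0,0,-1],[0,0,0.1,0,0,0,-1],[0,0,0,0,0,0,-1]]'
python3 -m crank '[[0,0,0.08,0,0,0,-1],[0,0,0.08,0,0,0,-1],[0,0,0,0,0,0,-1]]'
```

```text
t: 22.5
tcp_pos: [0.5811, 0.0486, 0.0913]
eef_rot: [-3.132, -0.246, 0.002]
contact_force: [0.3, 0.6, -3.0]
gripper_width: 0.0593
finger_force: 66.3
t: 22.88
tcp_pos: [0.5811, 0.0486, 0.0819]
eef_rot: [3.132, 0.246, -0.001]
contact_force: [0.5, -0.1, -2.8]
gripper_width: 0.0593
finger_force: 66.3
```

```bash
python3 -m crank '[[0,0,0.04,0,0,0,-1],[0,0,0.03,0,0,0,-1],[0,0,0,0,0,0,-1]]'
```

```text
t: 23.25
tcp_pos: [0.5815, 0.0487, 0.0781]
eef_rot: [3.132, 0.246, -0.0]
contact_force: [-0.2, 0.1, -2.5]
gripper_width: 0.0593
finger_force: 66.3
```

```bash
python3 -m crank '[[0,0,0.03,0,0,0,-1],[0,0,0,0,0,0,-1]]'
python3 -m crank '[[0,0,0.03,0,0,0,-1],[0,0,0,0,0,0,-1]]'
```

```text
t: 23.5
tcp_pos: [0.5816, 0.0487, 0.0768]
eef_rot: [3.132, 0.246, 0.0]
contact_force: [-0.8, 0.2, 1.2]
gripper_width: 0.0592
finger_force: 66.9
t: 23.75
tcp_pos: [0.5818, 0.0488, 0.0763]
eef_rot: [3.131, 0.246, 0.001]
contact_force: [-4.6, -0.3, 11.7]
gripper_width: 0.0596
finger_force: 68.2
```

```bash
python3 -m crank '[[0,0,-0.01,0,0,0,1],[0,0,0,0,0,0,1],[0,0,0,0,0,0,1],[0,0,0,0,0,0,1],[0,0,-0.2,0,0,0,1]]'
python3 -m crank '[[0,0,-0.5,0,0,0,1],[0,0,-0.9,0,0,0,1],[0,0,-0.9,0,0,0,1],[-0.9,0,0,0,0,0,1],[-0.9,0,0,0,0,0,1]]'
python3 - <<'E'
from plant import bot
from h import *
c=bot.camera_model('wrist');p,d=bot.snapshot('wrist');W=cloud(c['K'],c['T'],d);cv2.imwrite('pics/w7.png',p[:,:,::-1])
m=(W[...,2]>.135)&(W[...,2]<.155)&(np.hypot(W[...,0]-B[2][0],W[...,1]-B[2][1])<.06)
print(W[...,2][m].mean())
for r in rects(m,c['K'],c['T'],.144,300,1e5):print(*r)
E
```

```text
t: 24.38
tcp_pos: [0.5805, 0.0486, 0.0866]
eef_rot: [-3.132, -0.246, 0.004]
contact_force: [1.0, 0.6, 0.1]
gripper_width: 0.0852
finger_force: 0.0
t: 25.0
tcp_pos: [0.4744, 0.0323, 0.2266]
eef_rot: [3.132, 0.247, 0.004]
contact_force: [-0.2, -0.0, 0.8]
gripper_width: 0.0854
finger_force: 0.0
0.14507052530496936
[319.  58.] [0.5807 0.0484] [0.0449 0.0602] 8.8
```

View pics/w7.png

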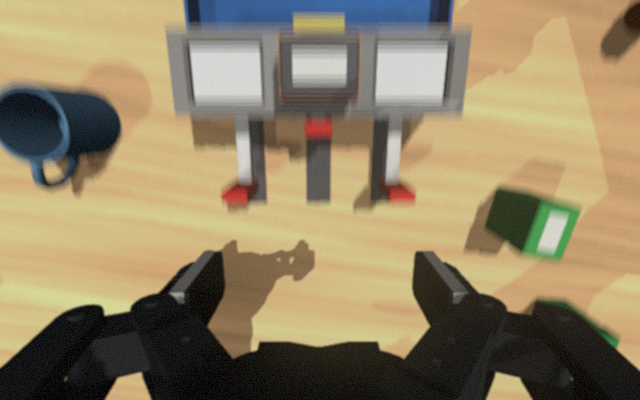

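The pack stands in bay 2 at (319,65). Its top is at z≈0.145 with about 1 mm depth bias (expected 0.144), upright and square. The insert is in the box, the other posts are still out, and the robot is clear.

```bash
python3 -m crank '[[0,0,0,0,0,0,1],[0,0,0,0,0,0,1]]'; python3 -c "
from plant import bot
print(bot.finish_job())"
```

```text
t: 25.3
tcp_pos: [0.4764, 0.032, 0.2263]
eef_rot: [3.132, 0.246, 0.004]
contact_force: [-0.1, -0.6, -0.7]
gripper_width: 0.0853
finger_force: 0.0
the job is handed in; nothing more can be done
None
```

The insert was in bay 2: I ejected it into the reject box, then seated the fresh pack upright and fully home in that bay, released it, and handed the job in at 25.3 s; slides 1 and 3 and the bystanders were left alone (bay 3 was ruled out by elimination, since the probe there did not reach its dust plate).

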